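# Put the plug gauge away behind the sprung dust flap

### The arm

A 6-joint arm with a two-finger parallel gripper is mounted at the origin on the work surface. World frame = base frame: x ahead of the robot, y to its left, z up, the work surface at z = 0. Lengths are in mm, angles in degrees, forces in N, time in s.
With the tool pointing down it reaches from about 300 to 750 mm from the base axis. Payload 8.5 kg.
Tool frame: the origin (TCP) lies between the finger pads; the fingertips stand 11 mm ahead of it and the grasp point (between the pads) lies 8 mm behind it; z points along the fingers, y is the line along which they close (so a half turn about z gives the same grasp; the last joint's range is limited). The gripper opens to 88 mm and grips with 3 to 60 N. Pads are 18 mm wide; open, the fingers measure 123 mm over their backs; the gripper's body (75 mm by 187 mm) begins 45 mm behind the grasp point.
Start: joints at [-88.998, 21.807, 74.336, -0, 83.858, -12.336], TCP at [126.882, -535.146, 249.748] pointing down, gripper open.
Joint ranges: [-178.18, 178.18], [-50.72, 133.34], [12.68, 142.11], [-81.47, 261.47], [9.98, 163.14], [-165.26, 165.26]. Speed limits (degrees/s): [136.94, 136.94, 180, 180, 180, 180].

### API

Orientations are given as a 3x3 rotation matrix whose columns are the frame's x, y, z axes.
In Python, from workcell import sensors, vision, robot, spotter gives the robot as it stands.
- The arm moves only by the shell command python3 -m crank 'ROWS' [OPENING] [FORCE]. ROWS is a JSON object whose one key "moves" holds a list of rows, each an object of numbers: "x", "y", "z": the shift along the tool's x, y, z in units of 40 mm (1.0 is 40 mm); "wx", "wy", "wz": the turn, a rotation vector about the tool's x, y, z in units of 10 degrees (1.0 is 10 degrees). In form: {"moves": [{"x": .., "y": .., "z": .., "wx": .., "wy": .., "wz": ..}, ...]}. A call has 1 to 5 rows; each row shifts and turns the commanded pose from where the row before left it, along the tool's axes as they then stand; what a row does not reach is not made up. A row lasts 1/8 s, in which the tool goes at most 62.5 mm and 10.7 degrees, less where a joint would pass 70% of its speed; a pose out of reach is approached as far as the arm can. A call is refused whole if a number of a shift passes 1 or a number of a turn 1, either way. A call with a gripper value outside its range is refused whole. OPENING is the opening, from 0 (shut) to 1 (fully open), set as the call begins (- or left out, the last holds). The fingers move at their own pace and stop on an object; FORCE is the grip in N (left out, the last holds). Time passes only in rows, so rows that do not move let the fingers close. It gives the time, the measured TCP pose, the force, the opening and the grip force at its end, in the units of the state.
- sensors.get_state(): the state, without advancing time (a new reading comes with each control period).
- vision.capture(name): name is "scene" or "side" or "wrist"; returns the picture (384x512x3 uint8, red, green, blue); there is no depth.
- vision.camera_params(name): a dict with "fx", "fy", "cx", "cy" (pixels), "eye" and "orientation" of the camera in the world; the wrist camera has in their place "mount" (4x4, takes a point from camera to tool coordinates, whose origin is the TCP and whose axes are the flange's). Camera axes: x right, y down, z forward; pixel columns grow to the right and rows downward; lengths in mm; the calibration is good to about 2 mm. The wrist camera is an equidistant fisheye: a pixel r from the principal point sees the ray r / f radians off the axis. A picture is of the moment at which its call begins: read the wrist's pose just before it. camera_params takes no time and is no camera call.
- robot.close_job(): hands the job in; it is judged then, once.
Trained networks look in the newest picture that a camera, given by its name, has taken for a name from the list of things; names that differ only in an ending like _2 or _b are one class to them, and where a whole thing is asked for, a point or a joint stands for the part that bears it (a point fixed in the world has none). Each returns a list of dicts, best first, with "conf" (0 to 1); they miss things now and then, are a little off and sometimes report something else, mostly with a low value. They report only what shows in the picture. A call takes as long as a camera call.
- spotter.find_in(camera, target): "point" ([x, y, z] in mm, in world coordinates, good to about 4 mm: the middle of the surface that is visible of it).
- spotter.cut_out(camera, target): "pixels" (384x512 bool, what is visible of it).
- spotter.pinpoint(camera, target): "point" ([x, y, z] in mm, in world coordinates, good to about 4 mm: a listed point, or the origin of a listed thing).
The state is a dict: "t": time; "joints": joint angles; "joint_vel": joint speeds; "tau": joint torques, N m; "position": TCP position; "tcp_rot": TCP orientation; "ft_force": force on the tool from outside, world axes, zero at the start; "torque": the same for the moment, N m; "finger_gap": finger opening in mm; "finger_force": force on a finger pad.
Only numpy, scipy, OpenCV 4.12 (cv2) and the standard library are available. Lean on these libraries where they do the work, as an engineer would, in place of code of your own. Each camera call takes 0.05 s, during which the arm holds its last target. There are 200 camera calls.

### The job

Take the tallest gauge, the one with the slim plain handle, from the wooden rack and put it away in the dust box: push the box's spring flap open with its nose, feel gently for the bore inside, and seat the gauge fully home and upright. Then let go and draw out so that the flap swings shut over it. Press only gently on the box and the gauge, and leave everything else where it is.

Things in the scene. Friction and masses are not known exactly. Their poses are not given: they have to be found in the camera images.
- gauge: the steel plug gauge to put away, 90 mm tall, about 120 g, the tallest of the three in the rack. Round: nose 12 mm across at the foot widening to 16 mm at 3 mm up; 16 mm body up to 44 mm; tapers to a plain 10 mm handle from 58 mm to 90 mm. Origin at the centre of the nose end, z along it towards the handle. It starts upright, its lower 28 mm in the rack
- gauge_tip (a point): centre of the gauge's nose end (its lowest point)
- gauge_top (a point): centre of the top of the gauge's handle, 90 mm above the nose end
- rack: fixed wooden block 60 x 170 x 40 mm, long along its own y, with three loose holes 19 mm wide, 28 mm deep and 55 mm apart along y, each with a gauge in it. Origin: centre of its underside. Which gauge is in which hole varies
- dust_box: fixed upright sheet-metal box, 58 mm (own x) x 138 mm (own y) x 129.5 mm tall, walls 4 mm, blue wall on its -x side, clear window on its +x side, its top an open mouth 50 x 130 mm closed by the flap. Origin: centre of its underside, z up. Inside is a wooden insert, flat top 38 mm above the underside, with one bore for the gauge
- mouth (a point): point in the plane of the box's rim, 129.5 mm above its underside, at x = +5 mm, y = 0 in the box's frame (straight above the middle of the bore's possible places)
- insert_mid (a point): point fixed to the box at x = +5 mm, y = 0, at the height of the insert's flat top (38 mm). The bore is 17.2 mm across, 1 mm chamfer, 30 mm deep (bottom 8 mm above the box's underside). Its centre is at x = +5 mm in the box's frame but its y is NOT measured: the insert is clamped anywhere from -16 to +16 mm along y; find it by feel, the wood round it is flat
- hinge (a point): middle of the flap's hinge line, along the box's y at the mouth's -x edge (x = -25 mm, z = 128 mm). The steel flap is 36 mm wide (towards +x), 126 mm long, 3 mm thick, and leaves a 14 mm slit at the +x side. A gauge that is home has its top at z = 98 mm, clear below the flap's swing
- flap (a joint): angle of the flap: 0 = shut (level), growing as it is pushed down into the box, to 1.45 rad at most. The spring needs about 2 N at the lip to start and 3 N well open, and shuts it when it is free; its side push can shift a held gauge a millimetre or two in the grip
- ball_gauge: a shorter steel gauge in the rack with a 21 mm ball on top, 75 mm tall; leave it. Origin at its foot
- stub_gauge: a plain steel stub gauge in the rack, 16 mm across, 58 mm tall; leave it. Origin at its foot
- spool: empty black spool, 52 mm across, 65 mm tall, standing; leave it. Origin under its centre
- cork: cork stopper, 25 mm across, 36 mm tall; leave it. Origin under its centre
- tin: open round bowl-shaped tin, 110 mm across, 35 mm tall; leave it. Origin under its centre
- brush: hand brush lying at the side; leave it
- driver: screwdriver lying at the side; leave it

How it is judged:
By the outcome, as a careful person would: the job done as asked, in the order asked, and still so for the second after the job is handed in, with the robot touching nothing.
It also fails if it takes over 67 s, if anything falls off the work surface, if the arm or the gripper's body presses on something with over 40 N, if the wrist force passes 120 N, or if a joint passes its speed limit or range.

## Working session

There is one attempt and no reset: what is moved stays moved. The work goes in short steps, Python scripts to look and compute and a shell command to move; the robot and the scene stay as the last step left them, time stands still between calls to the robot, and variables do not carry over. Pictures are saved under pics/ and viewed, at most 10 in all, crops included, and the job is handed in when it is done.

```bash
mkdir -p pics; ls; cat > h.py <<'E'
import numpy as np, cv2
from workcell import sensors, vision, robot, spotter
def ray(cam,u,v,P=None):
    p=vision.camera_params(cam); R=np.array(p['orientation']); 
    d=R@np.array([(u-p['cx'])/p['fx'],(v-p['cy'])/p['fy'],1]); return np.array(p['eye']),d/np.linalg.norm(d)
def tri(rays):
    A=np.zeros((3,3));b=np.zeros(3)
    for o,d in rays:
        M=np.eye(3)-np.outer(d,d);A+=M;b+=M@o
    x=np.linalg.solve(A,b); return x,[np.linalg.norm((np.eye(3)-np.outer(d,d))@(x-o)) for o,d in rays]
def proj(cam,X):
    p=vision.camera_params(cam);c=np.array(p['orientation']).T@(np.array(X)-p['eye']); return [p['fx']*c[0]/c[2]+p['cx'],p['fy']*c[1]/c[2]+p['cy']]
E
python3 - <<'E'
from h import *
for c in ('scene','side'):
    im=vision.capture(c); cv2.imwrite(f'pics/{c}0.png',cv2.resize(im[:,:,::-1],(800,600)))
    print(c,np.round(vision.camera_params(c)['eye']))
    for t in ('gauge_tip','gauge_top','gauge','rack','dust_box','mouth','insert_mid','hinge','ball_gauge','stub_gauge','spool','cork','tin'):
        r=spotter.pinpoint(c,t)
        print(t,[(np.round(x['point']),round(x['conf'],2)) for x in r[:2]])
s=sensors.get_state();print(s)
E
```

```text
pics
scene [1147.  665. 1107.]
gauge_tip [(array([ 494., -213.,   12.]), 0.63)]
gauge_top [(array([ 494., -216.,   97.]), 0.63)]
gauge [(array([ 488., -215.,   11.]), 0.63)]
rack [(array([ 491., -211.,   -5.]), 0.76)]
dust_box [(array([552.,  85.,  -5.]), 0.9)]
mouth [(array([555.,  89., 133.]), 0.97)]
insert_mid [(array([550.,  91.,  38.]), 0.85), (array([ 474., -164.,    5.]), 0.74)]
hinge [(array([526.,  84., 128.]), 0.64)]
ball_gauge [(array([ 510., -267.,   14.]), 0.41)]
stub_gauge [(array([ 478., -164.,    6.]), 0.5), (array([ 489., -218.,   12.]), 0.32)]
spool [(array([703., -18.,   1.]), 0.72)]
cork [(array([378., -52.,   3.]), 0.49)]
tin [(array([675.,  89.,  -0.]), 0.8)]
side [408. 902. 711.]
gauge_tip [(array([ 492., -215.,   13.]), 0.45), (array([553.,  83.,  38.]), 0.31)]
gauge_top [(array([ 490., -216.,  100.]), 0.47), (array([341., 334.,  -0.]), 0.3)]
gauge [(array([ 488., -215.,   14.]), 0.47)]
rack [(array([ 490., -212.,   -1.]), 0.96)]
dust_box [(array([550.,  87.,   1.]), 0.84)]
mouth [(array([554.,  83., 126.]), 0.62)]
insert_mid [(array([554.,  84.,  40.]), 0.89)
[... 478 characters left out ...]
   8.38588338e+01, -1.23353422e+01]), 'joint_vel': array([-0.01156242,  0.08915297,  0.06704824, -0.0523074 ,  0.13516892,
       -0.00954499]), 'tau': array([-2.74022921e-05, -4.37794626e+01, -2.24731117e+01,  7.13356398e-02,
        3.13628989e-02, -2.13629801e-05]), 'position': array([ 126.88750363, -535.14097361,  249.76739583]), 'tcp_rot': array([[ 9.73022262e-01,  2.30711242e-01, -1.69915437e-05],
       [ 2.30711242e-01, -9.73022262e-01, -1.90454905e-05],
       [-2.09271591e-05,  1.46115461e-05, -1.00000000e+00]]), 'ft_force': array([-0.06563782,  0.13392237, -0.70411351]), 'torque': array([-0.04177651, -0.00822346, -0.01819383]), 'finger_force': 0.0, 'finger_gap': 88.06145739720534}
```

View pics/scene0.png

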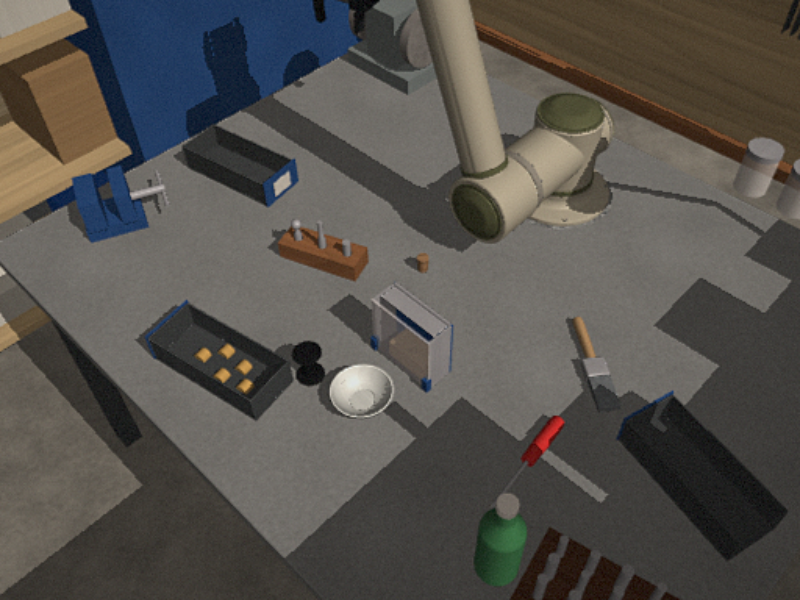

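View pics/side0.png

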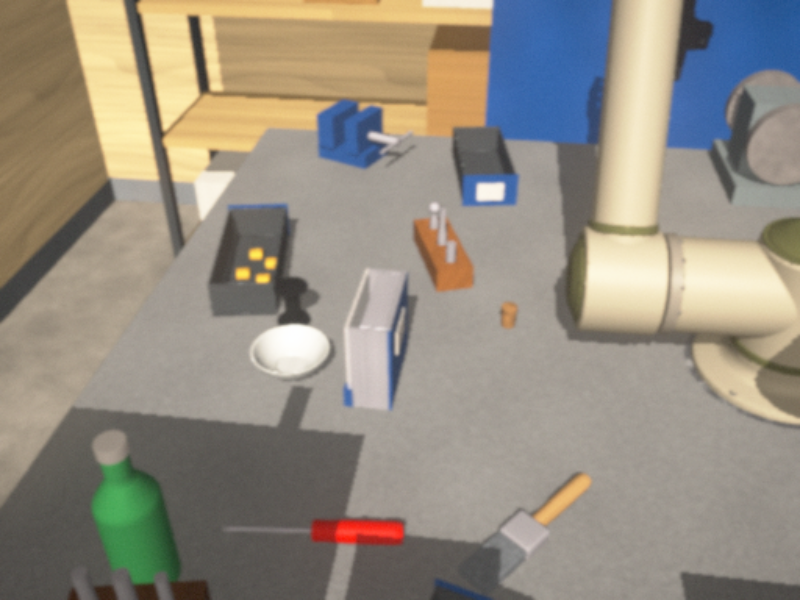

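The scene view shows the rack with ball, gauge and stub in that order at (322,240), the dust box at (412,335), the tin at (361,392) and the spool at (308,362). In the side view the gauge top is at about (442,212) and the box mouth at (385,285). Next I'll fit the box and gauge precisely.

```bash
cat > fit.py <<'E'
from h import *
from scipy.optimize import minimize
def boxfit(masks,size,x0):
    def rend(cam,p):
        c,s=np.cos(p[2]),np.sin(p[2]);pts=[]
        for a in(-.5,.5):
            for b in(-.5,.5):
                for z in(0,size[2]):
                    x,y=a*size[0],b*size[1];pts.append(proj(cam,[p[0]+c*x-s*y,p[1]+s*x+c*y,z]))
        m=np.zeros((384*4,512*4),np.uint8)
        h=cv2.convexHull(np.float32(pts));cv2.fillConvexPoly(m,np.int32((h+.5)*4),255)
        return cv2.resize(m,(512,384),interpolation=cv2.INTER_AREA)/255.
    f=lambda p,ms=masks:sum(np.abs(rend(c,p)-m).sum()/m.sum() for c,m in ms.items())
    def opt(ms):
        best=None
        for y in np.radians([-20,-10,0,10,20]):
            r=minimize(lambda q:f([q[0],q[1],q[2]/100],ms),[x0[0],x0[1],100*(x0[2]+y)],method='Nelder-Mead',options=dict(initial_simplex=np.array([[x0[0],x0[1],100*(x0[2]+y)]]*4)+np.array([[0,0,0],[6,0,0],[0,6,0],[0,0,8]])))
            if best is None or r.fun<best.fun:best=r
        return best.x[:2].round(1),round(np.degrees(best.x[2]/100),2),round(best.fun,3)
    print('both',opt(masks))
    for c in masks: print(c,opt({c:masks[c]}))
E
python3 - <<'E'
from fit import *
for t,size,x0 in(('dust_box',(58,138,129.5),(552,86,0.)),('gauge',None,None)):
    ms={}
    for c in('scene','side'):
        r=spotter.cut_out(c,t); 
        print(t,c,[(round(x['conf'],2),x['pixels'].sum(),np.argwhere(x['pixels']).mean(0).round()) for x in r[:3]])
        ms[c]=r[0]['pixels'].astype(float)
    if size: boxfit(ms,size,x0)
    else:
        R=[]
        for c,m in ms.items():
            p=np.argwhere(m>0); v=p[:,0].min(); u=p[p[:,0]<=v+1,1].mean(); print(c,u,v,p.max(0)); R.append(ray(c,u+.0,v+.5))
        print('top',tri(R))
a=[cv2.resize(vision.capture(c)[y:y+100,x:x+100,::-1],(400,400),interpolation=cv2.INTER_CUBIC) for c,x,y in(('scene',215,170),('side',195,165))]
cv2.imwrite('pics/box.png',np.hstack(a))
E
```

```text
dust_box scene [(0.75, np.int64(2344), array([214., 263.])), (0.65, np.int64(1100), array([163., 207.]))]
dust_box side [(0.75, np.int64(2999), array([217., 241.])), (0.59, np.int64(1071), array([165., 283.]))]Traceback (most recent call last):
  File "<stdin>", line 8, in <module>
  File "fit.py", line 20, in boxfit
    print('both',opt(masks))
                 ~~~^^^^^^^
  File "fit.py", line 17, in opt
    r=minimize(lambda q:f([q[0],q[1],q[2]/100],ms),[x0[0],x0[1],100*(x0[2]+y)],method='Nelder-Mead',options=dict(initial_simplex=np.array([[x0[0],x0[1],100*(x0[2]+y)]]*4)+np.array([[0,0,0],[6,0,0],[0,6,0],[0,0,8]])))
    res = _minimize_neldermead(fun, x0, args, callback, bounds=bounds,
                               **options)
    fxr = func(xr)
    fx = function(np.copy(x), *(wrapper_args + args))
  File "fit.py", line 17, in <lambda>
    r=minimize(lambda q:f([q[0],q[1],q[2]/100],ms),[x0[0],x0[1],100*(x0[2]+y)],method='Nelder-Mead',options=dict(initial_simplex=np.array([[x0[0],x0[1],100*(x0[2]+y)]]*4)+np.array([[0,0,0],[6,0,0],[0,6,0],[0,0,8]])))
                        ~^^^^^^^^^^^^^^^^^^^^^^^^^
  File "fit.py", line 13, in <lambda>
    f=lambda p,ms=masks:sum(np.abs(rend(c,p)-m).sum()/m.sum() for c,m in ms.items())
                        ~~~^^^^^^^^^^^^^^^^^^^^^^^^^^^^^^^^^^^^^^^^^^^^^^^^^^^^^^^^^
  File "fit.py", line 13, in <genexpr>
    f=lambda p,ms=masks:sum(np.abs(rend(c,p)-m).sum()/m.sum() for c,m in ms.items())
                                   ~~~~^^^^^
  File "fit.py", line 9, in rend
    x,y=a*size[0],b*size[1];pts.append(proj(cam,[p[0]+c*x-s*y,p[1]+s*x+c*y,z]))
                                       ~~~~^^^^^^^^^^^^^^^^^^^^^^^^^^^^^^^^^^^
  File "h.py", line 12, in proj
    p=vision.camera_params(cam);c=np.array(p['orientation']).T@(np.array(X)-p['eye']); return [p['fx']*c[0]/c[2]+p['cx'],p['fy']*c[1]/c[2]+p['cy']]
ValueError: time passes only in moves, steps and waits
```

```bash
cat > p.py <<'E'
s=open('h.py').read()
s=s.replace("def ray","from functools import lru_cache\nP_=lru_cache(None)(vision.camera_params)\ndef ray",1)
a,b=s.split("def ray",1); b=b.replace("vision.camera_params","P_"); open('h.py','w').write(a+"def ray"+b)
E
python3 p.py
python3 - <<'E'
from fit import *
im={c:vision.capture(c) for c in('scene','side')}
a=[cv2.resize(im[c][y:y+100,x:x+100,::-1],(400,400),interpolation=cv2.INTER_CUBIC) for c,x,y in(('scene',215,170),('side',195,165))]
cv2.imwrite('pics/box.png',np.hstack(a))
M={}
for t in('dust_box','gauge'):
    for c in('scene','side'):
        r=spotter.cut_out(c,t); M[t,c]=r[0]['pixels'] if r else None; print(t,c,[(x['conf'],x['pixels'].sum()) for x in r])
np.save('m.npy',M,allow_pickle=True)
boxfit({c:M['dust_box',c].astype(float) for c in im},(58,138,129.5),(552,86,0.))
R=[]
for c in im:
    p=np.argwhere(M['gauge',c]); v=p[:,0].min(); u=p[p[:,0]<=v+1,1].mean(); print(c,u,v,p.max(0)); R.append(ray(c,u+.5,v+.5))
print('top',tri(R)); print(sensors.get_state()['t'])
E
```

```text
dust_box scene [(0.97, np.int64(2401)), (0.47, np.int64(49))]
dust_box side [(0.98, np.int64(3075))]
gauge scene [(0.52, np.int64(64)), (0.29, np.int64(410))]
gauge side [(0.7, np.int64(540)), (0.69, np.int64(94)), (0.52, np.int64(3050))]
both (array([551.8,  86.9]), np.float64(-1.37), np.float64(0.097))
scene (array([553.9,  86.9]), np.float64(-1.66), np.float64(0.031))
side (array([550.5,  88.5]), np.float64(-1.4), np.float64(0.036))
scene 203.8 142 [158 208]
side 187.5 176 [208 198]
top (array([639.05685263,  -1.77516518, 203.92684233]), [np.float64(97.09763926861773), np.float64(97.09763926861767)])
1.8
```

View pics/box.png

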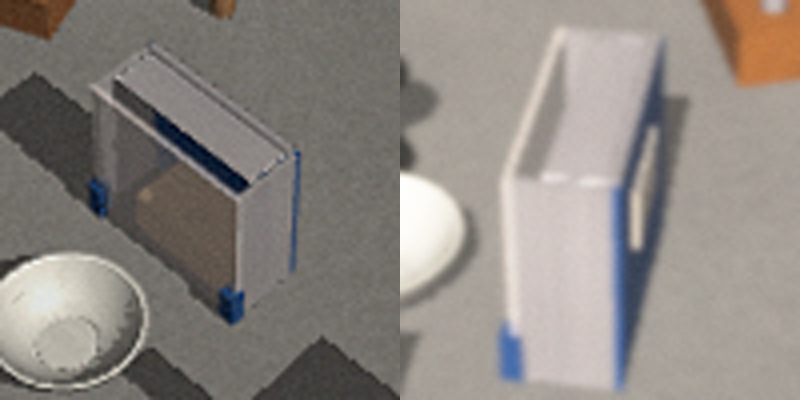

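The crops show the box with its flap shut, the slit and window on the +x side, and a yaw of about -1.5° centred near (552,87). The wrong mask was taken for the gauge in the side view, so I'll redo its top with the correct one.

```bash
python3 - <<'E'
from h import *
R=[];Rt=[]
for c in('scene','side'):
    vision.capture(c)
    r=spotter.cut_out(c,'gauge'); e=proj(c,[492,-215,75])
    m=min((x['pixels'] for x in r if x['pixels'].sum()<200),key=lambda m:np.linalg.norm(np.argwhere(m).mean(0)[::-1]-e))
    p=np.argwhere(m); v=p[:,0].min(); u=p[p[:,0]<=v+2,1].mean(); print(c,u,v,p.max(0),m.sum(),e,proj(c,[492,-215,102]))
    R.append(ray(c,u+.5,v+1.5))
    r=spotter.find_in(c,'gauge');print([(x['point'],x['conf']) for x in r[:2]])
print('top',tri(R))
p=vision.camera_params('wrist');print(p)
E
```

```text
Traceback (most recent call last):
ValueError: min() iterable argument is empty
```

```bash
python3 -m crank '{"moves":[{"x":1,"y":-1,"wz":0.74},{"x":1,"y":-1,"wz":0.74},{"x":1,"y":-1},{"x":1,"y":-1},{"x":1,"y":-1}]}' 0.4 12
```

```text
invalid input at $.moves[0]: expected keys x, y, z, wx, wy, wz
```

```bash
python3 -m crank '{"moves":[{"x":1,"y":-1,"z":0,"wx":0,"wy":0,"wz":0.74},{"x":1,"y":-1,"z":0,"wx":0,"wy":0,"wz":0.74},{"x":1,"y":-1,"z":0,"wx":0,"wy":0,"wz":0},{"x":1,"y":-1,"z":0,"wx":0,"wy":0,"wz":0},{"x":1,"y":-1,"z":0,"wx":0,"wy":0,"wz":0}]}' 0.4 12
python3 -m crank '{"moves":[{"x":1,"y":-1,"z":0,"wx":0,"wy":0,"wz":0},{"x":1,"y":-1,"z":0,"wx":0,"wy":0,"wz":0},{"x":0.5,"y":-0.5,"z":0,"wx":0,"wy":0,"wz":0},{"x":0,"y":0,"z":0,"wx":0,"wy":0,"wz":0}]}'
python3 - <<'E'
from h import *
p=vision.camera_params('wrist');print(p)
s=sensors.get_state(); im=vision.capture('wrist'); cv2.imwrite('pics/w1.png',cv2.resize(im[:,:,::-1],(800,600)))
print(s['t'],s['position'],s['tcp_rot'])
np.savez('w1.npz',im=im,pos=s['position'],rot=s['tcp_rot'])
for t in('gauge_top','gauge_tip'): print(t,[(x['point'],x['conf']) for x in spotter.pinpoint('wrist',t)][:2])
E
```

```text
t: 2.52
position: [316.3, -324.8, 250.0]
tcp_rot: [[1.0, -0.026, 0.0], [-0.026, -1.0, -0.001], [0.0, 0.0, -1.0]]
ft_force: [0.9, 0.2, -0.1]
finger_gap: 40.4
finger_force: 0.0
t: 3.02
position: [418.6, -227.7, 249.7]
tcp_rot: [[1.0, -0.022, 0.0], [-0.022, -1.0, -0.0], [0.0, 0.0, -1.0]]
ft_force: [-0.5, -0.5, -0.6]
finger_gap: 35.4
finger_force: 0.0
{'fx': 297.3186396354542, 'fy': 297.3186396354542, 'cx': 256.7618810442173, 'cy': 190.75535230319855, 'mount': array([[-8.47260407e-04, -9.65099292e-01, -2.61882873e-01,
         6.68026519e+01],
       [ 9.99999595e-01, -7.38364955e-04, -5.14216785e-04,
        -1.92584127e+00],
       [ 3.02905120e-04, -2.61883203e-01,  9.65099527e-01,
        -1.35199864e+02],
       [ 0.00000000e+00,  0.00000000e+00,  0.00000000e+00,
         1.00000000e+00]])}
3.025 [ 418.55351637 -227.65225342  249.74349915] [[ 9.99749950e-01 -2.23613612e-02  8.04992476e-05]
 [-2.23613574e-02 -9.99749952e-01 -4.79178242e-05]
 [ 8.15506268e-05  4.61057700e-05 -9.99999996e-01]]
gauge_top [([493.0, -214.3, 99.4], 0.57)]
gauge_tip [([492.5, -214.5, 12.0], 0.69)]
```

View pics/w1.png

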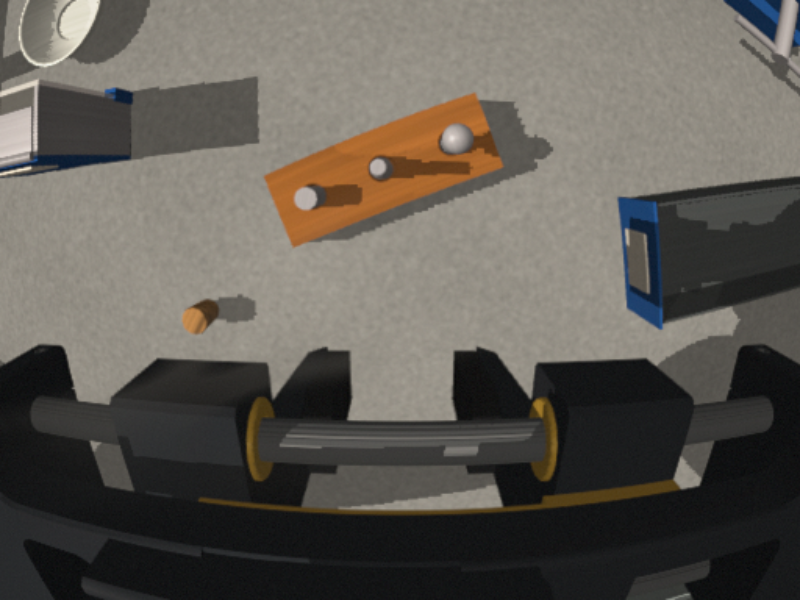

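The wrist view shows the gauge top at about (377,165), the ball at (457,139) and the stub at (308,196). I'll take a second place to triangulate.

```bash
python3 -m crank '{"moves":[{"x":0.8,"y":-0.3,"z":0.3,"wx":0,"wy":0,"wz":0},{"x":0.5,"y":0,"z":0.3,"wx":0,"wy":0,"wz":0},{"x":0,"y":0,"z":0,"wx":0,"wy":0,"wz":0}]}'
cat >> h.py <<'E'
def wray(u,v,pos,rot):
    p=P_('wrist');x,y=(u-p['cx'])/p['fx'],(v-p['cy'])/p['fy'];t=np.hypot(x,y)
    d=np.array([x/t*np.sin(t),y/t*np.sin(t),np.cos(t)]) if t>0 else np.array([0,0,1.]);M=np.array(p['mount'])
    return np.array(pos)+np.array(rot)@M[:3,3],np.array(rot)@M[:3,:3]@d
def wproj(X,pos,rot):
    p=P_('wrist');M=np.array(p['mount']);c=M[:3,:3].T@(np.array(rot).T@(np.array(X)-pos)-M[:3,3])
    t=np.arctan2(np.hypot(c[0],c[1]),c[2]);k=t/np.hypot(c[0],c[1]);return p['cx']+p['fx']*k*c[0],p['cy']+p['fy']*k*c[1]
E
python3 - <<'E'
from h import *
s=sensors.get_state(); im=vision.capture('wrist'); np.savez('w2.npz',im=im,pos=s['position'],rot=s['tcp_rot'])
print(s['position'])
for t in('gauge_top',): print(t,[(x['point'],x['conf']) for x in spotter.pinpoint('wrist',t)][:2])
cr=[]
for n in('w1','w2'):
    d=np.load(n+'.npz');e=wproj([492.5,-214.5,102],d['pos'],d['rot']);x,y=int(e[0])-20,int(e[1])-20
    print(n,'crop',x,y,e);cr.append(cv2.resize(d['im'][y:y+40,x:x+40,::-1],(400,400),interpolation=cv2.INTER_NEAREST))
cv2.imwrite('pics/tops.png',np.hstack(cr))
E
```

```text
t: 3.55
position: [469.8, -218.8, 224.9]
tcp_rot: [[1.0, -0.026, -0.002], [-0.026, -1.0, 0.001], [-0.002, -0.001, -1.0]]
ft_force: [-0.1, -0.2, 0.5]
finger_gap: 35.4
finger_force: 0.0
[ 469.76991341 -218.83912271  224.85819093]
gauge_top [([493.0, -214.6, 101.9], 0.69), ([491.9, -213.2, 14.8], 0.61)]
w1 crop 223 84 (np.float64(243.1310619114348), np.float64(104.87140658787712))
w2 crop 233 142 (np.float64(253.60742480389183), np.float64(162.18176638046108))
```

View pics/tops.png

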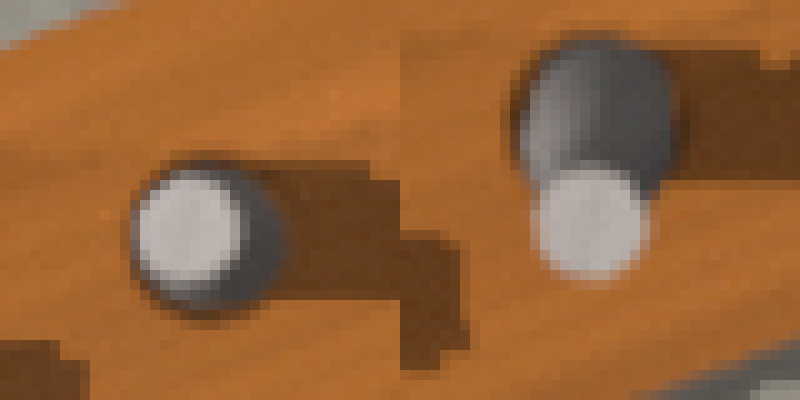

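The crops show the gauge's top disc at (187,225) on the left and (590,220) on the right, with the handle coaxial with the body.

```bash
python3 - <<'E'
from h import *
R=[]
for n,u,v in(('w1',241.2,106),('w2',251.5,163.5)):
    d=np.load(n+'.npz');r=wray(u,v,d['pos'],d['rot']);R.append(r);print(r[0]+r[1]*(102-r[0][2])/r[1][2])
print(tri(R)); x=R[1][0]+R[1][1]*(102-R[1][0][2])/R[1][1][2]
s=sensors.get_state(); print(s['tcp_rot']); print('tool delta/40 to grasp', np.array(s['tcp_rot']).T@(np.array([x[0],x[1],86])-s['position'])/40)
E
```

```text
[ 491.48415929 -212.65474897  102.        ]
[ 491.37332654 -212.61173196  102.        ]
(array([ 491.46898825, -212.65281109,  102.51923157]), [np.float64(0.028891871596808325), np.float64(0.028891871596799668)])
[[ 9.99643858e-01 -2.66846293e-02 -2.95870826e-04]
 [-2.66846411e-02 -9.99643901e-01 -3.60586626e-05]
 [-2.94803254e-04  4.39410274e-05 -9.99999956e-01]]
tool delta/40 to grasp [ 0.54963579 -0.16982705  3.49925293]
```

```bash
python3 -m crank '{"moves":[{"x":0.55,"y":-0.17,"z":0.2,"wx":0,"wy":0,"wz":0},{"x":0,"y":0,"z":1,"wx":0,"wy":0,"wz":0},{"x":0,"y":0,"z":0.8,"wx":0,"wy":0,"wz":0},{"x":0,"y":0,"z":0,"wx":0,"wy":0,"wz":0},{"x":0,"y":0,"z":0,"wx":0,"wy":0,"wz":0}]}'

```

```text
t: 4.28
position: [493.0, -212.2, 147.0]
tcp_rot: [[1.0, -0.026, 0.002], [-0.026, -1.0, -0.001], [0.002, 0.001, -1.0]]
ft_force: [-0.3, 0.8, -0.1]
finger_gap: 35.2
finger_force: 0.0
```

```bash
python3 -m crank '{"moves":[{"x":-0.03,"y":0.01,"z":0.8,"wx":0,"wy":0,"wz":0},{"x":0,"y":0,"z":0.7,"wx":0,"wy":0,"wz":0},{"x":0,"y":0,"z":0,"wx":0,"wy":0,"wz":0},{"x":0,"y":0,"z":0,"wx":0,"wy":0,"wz":0}]}'

```

```text
t: 4.78
position: [491.8, -212.7, 87.5]
tcp_rot: [[1.0, -0.026, 0.002], [-0.026, -1.0, -0.002], [0.002, 0.002, -1.0]]
ft_force: [0.6, 0.7, -0.3]
finger_gap: 35.3
finger_force: 0.0
```

```bash
python3 -m crank '{"moves":[{"x":0,"y":0,"z":0,"wx":0,"wy":0,"wz":0},{"x":0,"y":0,"z":0,"wx":0,"wy":0,"wz":0},{"x":0,"y":0,"z":0,"wx":0,"wy":0,"wz":0},{"x":0,"y":0,"z":0,"wx":0,"wy":0,"wz":0},{"x":0,"y":0,"z":0,"wx":0,"wy":0,"wz":0}]}' 0 20

```

```text
t: 5.4
position: [491.3, -212.6, 86.1]
tcp_rot: [[1.0, -0.026, 0.001], [-0.026, -1.0, -0.001], [0.001, 0.001, -1.0]]
ft_force: [-0.5, -1.6, 3.7]
finger_gap: 9.1
finger_force: 19.9
```

```bash
python3 -m crank '{"moves":[{"x":0,"y":0,"z":-0.3,"wx":0,"wy":0,"wz":0},{"x":0,"y":0,"z":-0.9,"wx":0,"wy":0,"wz":0},{"x":0,"y":0,"z":-1,"wx":0,"wy":0,"wz":0},{"x":0,"y":0,"z":-1,"wx":0,"wy":0,"wz":0},{"x":0.2,"y":-1,"z":-0.8,"wx":0,"wy":0,"wz":0}]}'
python3 -m crank '{"moves":[{"x":0.3,"y":-1,"z":0,"wx":0,"wy":0,"wz":0},{"x":0.3,"y":-1,"z":0,"wx":0,"wy":0,"wz":0},{"x":0.3,"y":-1,"z":0,"wx":0,"wy":0,"wz":0},{"x":0.3,"y":-1,"z":0,"wx":0,"wy":0,"wz":0},{"x":0,"y":0,"z":0,"wx":0,"wy":0,"wz":0}]}'

```

```text
t: 6.02
position: [499.7, -173.1, 247.6]
tcp_rot: [[1.0, -0.029, 0.0], [-0.029, -1.0, -0.0], [0.0, 0.0, -1.0]]
ft_force: [0.3, 0.2, -1.0]
finger_gap: 9.4
finger_force: 19.9
t: 6.65
position: [552.0, -11.2, 245.9]
tcp_rot: [[1.0, -0.022, -0.001], [-0.022, -1.0, 0.001], [-0.001, -0.001, -1.0]]
ft_force: [0.2, -0.6, -1.9]
finger_gap: 9.4
finger_force: 19.9
```

```bash
python3 - <<'E'
from h import *
s=sensors.get_state(); im=vision.capture('wrist'); np.savez('w3.npz',im=im,pos=s['position'],rot=s['tcp_rot'])
print(s['position'])
for t in('mouth','hinge','insert_mid','gauge_tip','gauge_top'): print(t,[(x['point'],x['conf']) for x in spotter.pinpoint('wrist',t)][:1])
cv2.imwrite('pics/w3.png',cv2.resize(im[:,:,::-1],(800,600),interpolation=cv2.INTER_CUBIC))
c,sn=np.cos(np.radians(-1.5)),np.sin(np.radians(-1.5))
for a,b in((-29,-69),(29,-69),(29,69),(-29,69)): print(np.array(wproj([552+c*a-sn*b,87+sn*a+c*b,129.5],s['position'],s['tcp_rot']))*1.5625)
E
```

```text
[551.9929104  -11.22849544 245.88429858]
mouth [([553.4, 89.2, 127.6], 0.95)]
hinge [([528.1, 85.8, 133.5], 0.66)]
insert_mid [([558.0, 86.7, 38.0], 0.88)]
gauge_tip [([551.7, -11.9, 171.9], 0.7)]
gauge_top [([554.1, -13.0, 261.3], 0.85)]
[354.5688196  347.56037912]
[352.15226877 248.66447123]
[133.87364953 253.24881245]
[145.80831627 341.8423048 ]
```

View pics/w3.png

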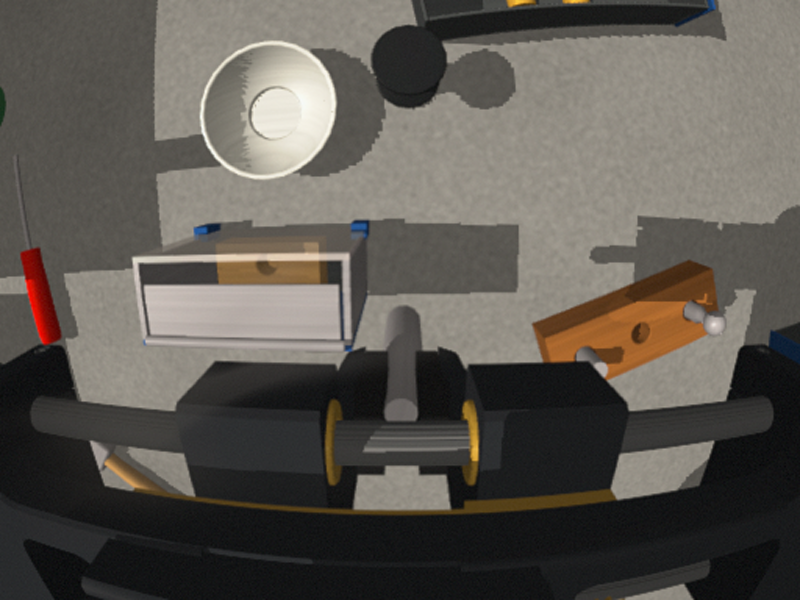

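The wrist view shows the box rim's corners near (135,260), (350,253), (349,348) and (146,346). The insert, with a dark bore at about (265,268), is visible through the window. I'll zoom in.

```bash
python3 - <<'E'
import numpy as np,cv2
im=np.load('w3.npz')['im'];cv2.imwrite('pics/w3c.png',cv2.resize(im[140:228,80:238,::-1],None,fx=5,fy=5,interpolation=cv2.INTER_CUBIC))
E
```

```text
(no output)
```

View pics/w3c.png

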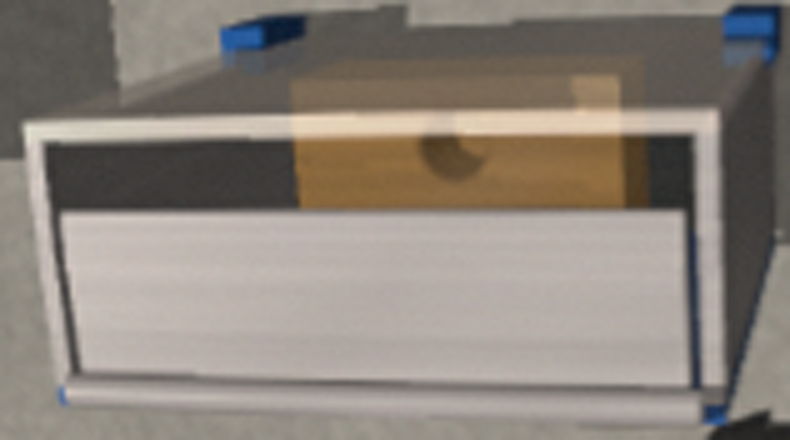

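The zoom shows the outer rim corners at crop (23,125) and (720,108), the inner ones at (45,142) and (697,133), and the bore's circle near (453,146) with a radius of about 35. I'll fit the box pose and the bore from these.

```bash
python3 - <<'E'
from h import *
from scipy.optimize import least_squares
d=np.load('w3.npz');px=lambda X,Y:(80+X/5-.5,140+Y/5-.5)
def at(X,Y,z):
    o,r=wray(*px(X,Y),d['pos'],d['rot']);return o+r*(z-o[2])/r[2]
pts=[((23,125),(29,69)),((720,108),(29,-69)),((45,142),(25,65)),((697,133),(25,-65))]
W=[at(*a,129.5)[:2] for a,_ in pts]
def T(p,a): c,s=np.cos(p[2]),np.sin(p[2]);return np.array([p[0]+c*a[0]-s*a[1],p[1]+s*a[0]+c*a[1]])
r=least_squares(lambda p:np.concatenate([T(p,b)-w for w,(_,b) in zip(W,pts)]),[552,87,0])
print('box',r.x[:2],np.degrees(r.x[2]),r.fun.round(1))
p=r.x
for n,X,Y in(('bore',453,146),('left',418,146),('right',488,146),('bottom',453,180)):
    w=at(X,Y,38)[:2]-p[:2];c,s=np.cos(p[2]),np.sin(p[2]);print(n,at(X,Y,38),'box frame',[c*w[0]+s*w[1],-s*w[0]+c*w[1]])
for by in(0,):print('insert_mid',T(p,(5,0)))
E
```

```text
box [550.07544263  88.74905599] -1.4152129754201046 [ 0.2 -0.5 -0.2  0.1 -0.3  0.4  0.2 -0. ]
bore [555.51502156  95.70987429  38.        ] box frame [np.float64(5.266004068358065), np.float64(7.093039646573835)]
left [555.85256462 104.72114043  38.        ] box frame [np.float64(5.380887393545824), np.float64(16.10989355794705)]
right [555.19217576  86.82316581  38.        ] box frame [np.float64(5.162737247978024), np.float64(-1.7989316187701971)]
bottom [547.11533882  96.46003101  38.        ] box frame [np.float64(-3.1496435696717926), np.float64(7.635515413520849)]
insert_mid [555.07391747  88.62556792]
```

The fit agrees with the text: bore x is +5.3 mm in the box frame and its diameter about 17.9. The bore is at about (555.3, 95.7) in the world. Now I'll move above it.

```bash
python3 -m crank '{"moves":[{"x":0.02,"y":-1,"z":0,"wx":0,"wy":0,"wz":0},{"x":0,"y":-0.9,"z":0,"wx":0,"wy":0,"wz":0},{"x":0,"y":-0.77,"z":0.5,"wx":0,"wy":0,"wz":0},{"x":0,"y":0,"z":0,"wx":0,"wy":0,"wz":0},{"x":0,"y":0,"z":0,"wx":0,"wy":0,"wz":0}]}'
python3 -m crank '{"moves":[{"x":0,"y":0,"z":0,"wx":0,"wy":0,"wz":0},{"x":0,"y":0,"z":0,"wx":0,"wy":0,"wz":0}]}'
python3 - <<'E'
from h import *
for i in range(3): s=sensors.get_state();vision.capture('wrist')
print(s['position'],s['tcp_rot'].round(4),s['ft_force'])
d=np.load('w3.npz')
# gauge tip/top expected vs seen in w3
for h in(-8-8,74):print(np.array(wproj(d['pos']+d['rot']@[0,0,h],d['pos'],d['rot']))*1.5625)
E
```

```text
t: 7.58
position: [555.8, 92.1, 226.2]
tcp_rot: [[1.0, -0.026, 0.0], [-0.026, -1.0, -0.0], [0.0, 0.0, -1.0]]
ft_force: [-0.1, -1.1, -1.4]
finger_gap: 9.5
finger_force: 19.9
t: 7.82
position: [555.8, 92.3, 226.2]
tcp_rot: [[1.0, -0.027, 0.001], [-0.027, -1.0, -0.0], [0.001, 0.0, -1.0]]
ft_force: [0.2, -0.3, -2.1]
finger_gap: 8.9
finger_force: 19.9
[555.72162594  92.56218012 225.97423717] [[ 9.997e-01 -2.620e-02  4.000e-04]
 [-2.620e-02 -9.997e-01 -0.000e+00]
 [ 4.000e-04  0.000e+00 -1.000e+00]] [-0.18071564  0.51251765 -1.38181548]
[408.12025969 412.22893384]
[405.51751388 318.53219814]
```

```bash
python3 -m crank '{"moves":[{"x":-0.01,"y":-0.08,"z":0.4,"wx":0,"wy":0,"wz":0},{"x":0,"y":0,"z":0,"wx":0,"wy":0,"wz":0},{"x":0,"y":0,"z":0.15,"wx":0,"wy":0,"wz":0},{"x":0,"y":0,"z":0.15,"wx":0,"wy":0,"wz":0},{"x":0,"y":0,"z":0.15,"wx":0,"wy":0,"wz":0}]}'
python3 -m crank '{"moves":[{"x":0,"y":0,"z":0.2,"wx":0,"wy":0,"wz":0},{"x":0,"y":0,"z":0.2,"wx":0,"wy":0,"wz":0},{"x":0,"y":0,"z":0.2,"wx":0,"wy":0,"wz":0},{"x":0,"y":0,"z":0.2,"wx":0,"wy":0,"wz":0},{"x":0,"y":0,"z":0,"wx":0,"wy":0,"wz":0}]}'

```

```text
t: 8.6
position: [555.4, 96.2, 191.8]
tcp_rot: [[1.0, -0.026, 0.001], [-0.026, -1.0, -0.0], [0.001, 0.0, -1.0]]
ft_force: [-0.6, 0.4, 2.7]
finger_gap: 9.3
finger_force: 19.9
t: 9.22
position: [555.3, 96.2, 159.0]
tcp_rot: [[1.0, -0.026, -0.001], [-0.026, -1.0, 0.0], [-0.001, -0.0, -1.0]]
ft_force: [2.9, 0.5, -1.3]
finger_gap: 9.1
finger_force: 19.9
```

```bash
python3 -m crank '{"moves":[{"x":0,"y":0,"z":0.25,"wx":0,"wy":0,"wz":0},{"x":0,"y":0,"z":0.25,"wx":0,"wy":0,"wz":0},{"x":0,"y":0,"z":0.25,"wx":0,"wy":0,"wz":0},{"x":0,"y":0,"z":0.25,"wx":0,"wy":0,"wz":0},{"x":0,"y":0,"z":0,"wx":0,"wy":0,"wz":0}]}'
python3 -m crank '{"moves":[{"x":0,"y":0,"z":0,"wx":0,"wy":0,"wz":0},{"x":0,"y":0,"z":0,"wx":0,"wy":0,"wz":0}]}'

```

```text
t: 9.85
position: [555.1, 96.2, 118.9]
tcp_rot: [[1.0, -0.026, -0.001], [-0.026, -1.0, 0.0], [-0.001, -0.0, -1.0]]
ft_force: [2.8, -0.1, -1.1]
finger_gap: 9.4
finger_force: 21.3
t: 10.1
position: [555.7, 96.2, 120.1]
tcp_rot: [[1.0, -0.026, 0.001], [-0.026, -1.0, 0.0], [0.001, -0.0, -1.0]]
ft_force: [3.5, -0.5, -2.0]
finger_gap: 8.8
finger_force: 20.9
```

```bash
python3 - <<'E'
from h import *
a=[cv2.resize(vision.capture(c)[y:y+100,x:x+100,::-1],(400,400),interpolation=cv2.INTER_CUBIC) for c,x,y in(('scene',215,160),('wrist',200,170))]
s=sensors.get_state();print(s['t'],s['position'],s['ft_force'],s['torque'])
for c in('wrist','scene'):
  for t in('gauge_tip','gauge_top'): print(c,t,[(x['point'],x['conf']) for x in spotter.pinpoint(c,t)][:2])
cv2.imwrite('pics/in.png',np.hstack(a))
E
```

```text
10.2 [555.57707617  96.23704159 120.04026669] [ 3.91746491 -0.10979533 -1.93286994] [ 0.0029498  -0.70283052 -0.00553345]
wrist gauge_tip []
wrist gauge_top [([556.5, 95.2, 137.9], 0.95)]
scene gauge_tip []
scene gauge_top []
```

View pics/in.png

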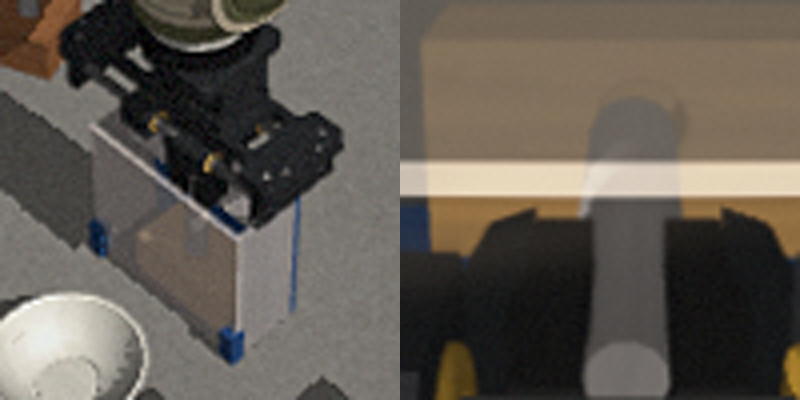

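In the wrist crop the nose at (635,100) sits almost over the bore ring at (643,95), about 1 mm off in y. I'll shift slightly and feel down gently.

```bash
python3 -m crank '{"moves":[{"x":0,"y":0.025,"z":0.1,"wx":0,"wy":0,"wz":0},{"x":0,"y":0,"z":0.05,"wx":0,"wy":0,"wz":0},{"x":0,"y":0,"z":0.05,"wx":0,"wy":0,"wz":0},{"x":0,"y":0,"z":0.03,"wx":0,"wy":0,"wz":0},{"x":0,"y":0,"z":0,"wx":0,"wy":0,"wz":0}]}'
```

```text
t: 11.02
position: [555.2, 95.2, 110.5]
tcp_rot: [[1.0, -0.026, -0.0], [-0.026, -1.0, -0.0], [-0.0, 0.0, -1.0]]
ft_force: [1.1, -0.3, 1.6]
finger_gap: 9.6
finger_force: 21.2
```

```bash
python3 -m crank '{"moves":[{"x":0,"y":0,"z":0.04,"wx":0,"wy":0,"wz":0},{"x":0,"y":0,"z":0.04,"wx":0,"wy":0,"wz":0},{"x":0,"y":0,"z":0,"wx":0,"wy":0,"wz":0}]}'
```

```text
t: 11.4
position: [555.3, 95.2, 107.1]
tcp_rot: [[1.0, -0.026, -0.0], [-0.026, -1.0, -0.0], [-0.0, 0.0, -1.0]]
ft_force: [1.7, -1.1, -0.3]
finger_gap: 9.0
finger_force: 21.1
```

Tip at 33 mm, below the insert top at 38, with almost no force, so the nose is in the bore. I'll continue gently.

```bash
python3 -m crank '{"moves":[{"x":0,"y":0,"z":0.06,"wx":0,"wy":0,"wz":0},{"x":0,"y":0,"z":0.06,"wx":0,"wy":0,"wz":0},{"x":0,"y":0,"z":0.06,"wx":0,"wy":0,"wz":0},{"x":0,"y":0,"z":0,"wx":0,"wy":0,"wz":0}]}'
```

```text
t: 11.9
position: [555.2, 95.2, 99.9]
tcp_rot: [[1.0, -0.026, -0.0], [-0.026, -1.0, -0.0], [-0.0, 0.0, -1.0]]
ft_force: [2.9, -1.0, -0.7]
finger_gap: 9.3
finger_force: 21.2
```

```bash
python3 -m crank '{"moves":[{"x":0,"y":0,"z":0.08,"wx":0,"wy":0,"wz":0},{"x":0,"y":0,"z":0.08,"wx":0,"wy":0,"wz":0},{"x":0,"y":0,"z":0.08,"wx":0,"wy":0,"wz":0},{"x":0,"y":0,"z":0.06,"wx":0,"wy":0,"wz":0},{"x":0,"y":0,"z":0,"wx":0,"wy":0,"wz":0}]}'
```

```text
t: 12.52
position: [555.2, 95.2, 87.9]
tcp_rot: [[1.0, -0.026, -0.0], [-0.026, -1.0, -0.0], [-0.0, 0.0, -1.0]]
ft_force: [2.4, -2.0, -1.8]
finger_gap: 9.2
finger_force: 21.2
```

```bash
python3 -m crank '{"moves":[{"x":0,"y":0,"z":0.05,"wx":0,"wy":0,"wz":0},{"x":0,"y":0,"z":0.04,"wx":0,"wy":0,"wz":0},{"x":0,"y":0,"z":0.03,"wx":0,"wy":0,"wz":0},{"x":0,"y":0,"z":0,"wx":0,"wy":0,"wz":0}]}'
```

```text
t: 13.02
position: [555.3, 95.2, 83.3]
tcp_rot: [[1.0, -0.026, -0.0], [-0.026, -1.0, -0.0], [-0.0, 0.0, -1.0]]
ft_force: [1.6, -1.4, -0.4]
finger_gap: 9.2
finger_force: 21.0
```

```bash
python3 -m crank '{"moves":[{"x":0,"y":0,"z":0.025,"wx":0,"wy":0,"wz":0},{"x":0,"y":0,"z":0.015,"wx":0,"wy":0,"wz":0},{"x":0,"y":0,"z":0,"wx":0,"wy":0,"wz":0}]}'
```

```text
t: 13.4
position: [555.5, 95.2, 82.1]
tcp_rot: [[1.0, -0.026, 0.001], [-0.026, -1.0, -0.0], [0.001, 0.0, -1.0]]
ft_force: [1.0, -2.7, 3.8]
finger_gap: 9.3
finger_force: 21.0
```

```bash
python3 -m crank '{"moves":[{"x":0,"y":0,"z":0.015,"wx":0,"wy":0,"wz":0},{"x":0,"y":0,"z":0,"wx":0,"wy":0,"wz":0}]}'
```

```text
t: 13.65
position: [555.8, 95.2, 82.0]
tcp_rot: [[1.0, -0.025, 0.002], [-0.025, -1.0, -0.0], [0.002, 0.0, -1.0]]
ft_force: [2.2, -2.6, 8.1]
finger_gap: 9.1
finger_force: 21.0
```

```bash
python3 -m crank '{"moves":[{"x":0,"y":0,"z":-0.015,"wx":0,"wy":0,"wz":0},{"x":0,"y":0,"z":0,"wx":0,"wy":0,"wz":0},{"x":0,"y":0,"z":0,"wx":0,"wy":0,"wz":0},{"x":0,"y":0,"z":0,"wx":0,"wy":0,"wz":0}]}' 0.3 10
```

```text
t: 14.15
position: [555.3, 95.3, 81.6]
tcp_rot: [[1.0, -0.025, -0.0], [-0.025, -1.0, 0.0], [-0.0, -0.0, -1.0]]
ft_force: [2.5, -0.0, 0.0]
finger_gap: 26.5
finger_force: 1.5
```

```bash
python3 -m crank '{"moves":[{"x":0,"y":0,"z":-0.15,"wx":0,"wy":0,"wz":0},{"x":0,"y":0,"z":-0.25,"wx":0,"wy":0,"wz":0},{"x":0,"y":0,"z":-0.3,"wx":0,"wy":0,"wz":0},{"x":0,"y":0,"z":-0.3,"wx":0,"wy":0,"wz":0},{"x":0,"y":0,"z":-0.3,"wx":0,"wy":0,"wz":0}]}'
python3 -m crank '{"moves":[{"x":0,"y":0,"z":-0.4,"wx":0,"wy":0,"wz":0},{"x":0,"y":0,"z":-0.5,"wx":0,"wy":0,"wz":0},{"x":0,"y":0,"z":-0.8,"wx":0,"wy":0,"wz":0},{"x":-0.5,"y":0.8,"z":-0.6,"wx":0,"wy":0,"wz":0},{"x":-0.5,"y":0.8,"z":0,"wx":0,"wy":0,"wz":0}]}'
python3 -m crank '{"moves":[{"x":0,"y":1,"z":0,"wx":0,"wy":0,"wz":0},{"x":0,"y":0.5,"z":0,"wx":0,"wy":0,"wz":0},{"x":0,"y":0,"z":0,"wx":0,"wy":0,"wz":0},{"x":0,"y":0,"z":0,"wx":0,"wy":0,"wz":0}]}'
python3 - <<'E'
from h import *
I={c:vision.capture(c) for c in('scene','wrist')}
s=sensors.get_state();print(s['t'],s['position'],s['ft_force'])
b=wproj([555,90,129],s['position'],s['tcp_rot']);x,y=max(0,int(b[0])-60),max(0,int(b[1])-60);print(x,y)
a=[cv2.resize(I[c][y:y+h,x:x+h,::-1],(400,400),interpolation=cv2.INTER_CUBIC) for c,x,y,h in(('scene',215,165,100),('wrist',x,y,120))]
cv2.imwrite('pics/out.png',np.hstack(a))
for c in I:
  for t in('gauge_tip','gauge_top'): print(c,t,[(x['point'],x['conf']) for x in spotter.pinpoint(c,t)][:2])
E
```

```text
t: 14.78
position: [555.3, 95.3, 134.6]
tcp_rot: [[1.0, -0.025, 0.0], [-0.025, -1.0, 0.0], [0.0, -0.0, -1.0]]
ft_force: [2.6, 0.3, 1.4]
finger_gap: 26.1
finger_force: 1.1
t: 15.4
position: [512.8, 31.9, 227.4]
tcp_rot: [[1.0, -0.024, 0.001], [-0.024, -1.0, -0.0], [0.001, 0.0, -1.0]]
ft_force: [0.7, -0.9, -0.5]
finger_gap: 26.6
finger_force: 0.0
t: 15.9
position: [511.7, -26.9, 225.7]
tcp_rot: [[1.0, -0.025, -0.001], [-0.025, -1.0, 0.001], [-0.001, -0.001, -1.0]]
ft_force: [-0.3, -0.1, -0.5]
finger_gap: 26.5
finger_force: 0.0
16.0 [511.91659656 -26.71122674 225.72777682] [0.49515232 0.23931454 0.3313852 ]
59 89
scene gauge_tip [([342.5, 330.8, -1.4], 0.19)]
scene gauge_top [([475.9, -159.3, 8.6], 0.37)]
wrist gauge_tip [([556.2, 96.6, 9.4], 0.62)]
wrist gauge_top [([555.1, 92.2, 99.5], 0.54)]
```

View pics/out.png

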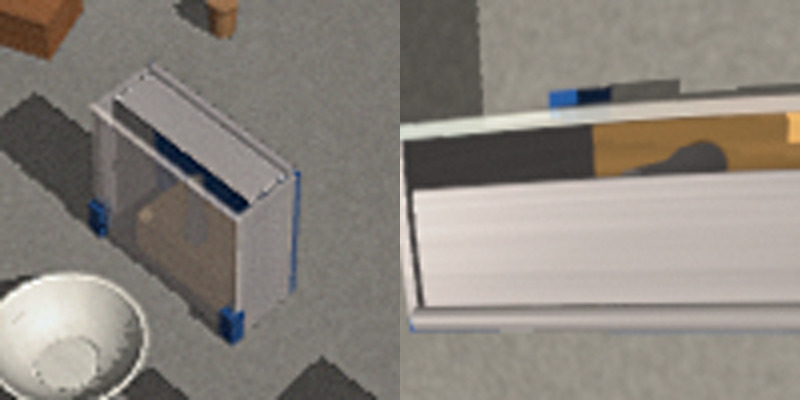

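The scene crop shows the flap shut at (195,135) and the gauge standing upright in the insert behind the window at (195,215). The wrist crop shows it in the bore at (700,155), with tip z about 9 and top z about 99. The rest of the scene is undisturbed.

```bash
python3 -c "
from workcell import robot;print(robot.close_job())"
```

```text
the job is handed in; nothing more can be done
None
```

The gauge is seated fully home and upright in the dust box's bore, the flap has swung shut over it, and I handed the job in at about 16 s; the handed-in call gave no verdict.

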